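Close the gas valve box on the glass bench

TASK

Close up the gas valve box: lift the metal cover off its sloping rest by its handle and, still sloped much as it lay, hook its tongue in under the lip of the box, then swing it gently down until it lies flat and fully home inside the rims, without letting it fall. Then swing the latch bar right across over the cover and leave it all closed; do not disturb the tumbler, the jacks or the paddle.

Things in the scene. Friction and masses are not known exactly. Their poses are not given: they have to be found in the camera images.
- valve_box: Low grey steel box fixed on the bench, open on top, 204 x 148 mm, brass valves inside. Origin: on the bench below the middle of the cover's well; x points to its latch end (roughly the robot's left, +-0.3 rad), z up. Rims: long sides 66 mm up (10 mm thick), latch end 72 mm up (x +87 to +104 mm). Two brass stubs stick out 18 mm from the -y side, 25 mm up.
- seat (a point): Middle of the well at the height of its ledge, 60 mm above the box's origin; axes as the box. The well is 174 mm long (x -87 to +87) and 128 mm wide (y -64 to +64); the ledge is 12 mm wide all round. The cover is home when its underside lies on the ledge, so that the cover's origin is here (3 mm play each way in x, 4 mm in y) and its axes agree.
- lip_edge (a point): Middle of the lower free edge of the fixed steel lip that overhangs the -x end of the well, over its full width: box x -72 mm, 73 mm up (13 mm above the ledge). From here the gap under the lip is 15 mm deep, to x -87 mm; the lip is 7 mm thick (top 80 mm up) and reaches out to x -100 mm. Axes as the box.
- cover: Loose flat aluminium cover, 0.3 to 0.55 kg; starts on the rest sloped 28 degrees, tongue low, to the robot's right. Origin: middle of its underside; x points away from the tongue, z normal to the plate, to the handle side. Plate 4 mm thick, 120 mm wide (y), x -66 to +84 mm; a tongue 80 mm wide, as thick, runs on to x -84 mm. A strike pad 8 mm high, 30 mm wide stands on top at x +32 to +68 mm.
- latch (a joint): Angle of the latch bar (rad) about an upright pivot on the +x rim. At 0 it points along the box's +y, along that rim; it grows anticlockwise seen from above; at 1.57 it points along the box's -x, across the cover's free edge, over the strike pad. Starts swung slightly outwards (-0.5 to -0.15), stops at -0.8 and 1.6 and stays where left (about 1 N at the tab moves it).
- latch_tab (a point): Centre of the upright tab near the latch bar's end, 48 mm from the pivot, 100 mm above the bench. The tab is 8 mm thick across the bar, 16 mm along it, 30 mm high (85 to 115 mm above the bench). The bar is 14 mm wide, 10 mm high (75 to 85 mm up), 56 mm long from the pivot. Local y points along the bar to its end, local -x is the way it swings shut.
- cover_grip (a point): Centre of the cover's handle bar, 38 mm above the cover's underside, over its middle; axes as the cover. The bar is 12 mm wide along x, 80 mm long along y and 16 mm high along z (30 to 46 mm above the underside), on two posts at y -34 and +34 mm. It is about the cover's middle of mass.
- cover_tongue (a point): Middle of the tongue's tip edge, on the cover's underside (cover x -84 mm); axes as the cover. When home it is at x -87 to -81 mm, z 60 mm in the box's frame.
- latch_pivot (a point): Pivot of the latch, at the height of the bar's underside: fixed at x +96 mm, y 0, z 75 mm of the box; axes as the box.
- rest: Wooden sloping rest fixed on the bench, 130 mm wide, about 170 mm deep, sloped 28 degrees, the low edge with a toe strip (7 mm high) to the robot's right. Origin: underside on the bench, below the middle of the slope; x points to its high side.
- tumbler: Bystander: green glass tumbler, 72 mm across, 100 mm high. Origin: middle of its underside.
- jacks: Bystander: steel glassblower's jacks (big tweezers) lying flat, 190 mm long. Origin: on the bench under its middle.
- paddle: Bystander: wooden paddle lying flat, 100 x 70 mm blade with a 120 mm round handle. Origin: where blade and handle meet, on the bench.
Mind the look-alikes: they are no part of the job. Of the things like the cover, leave any that is turquoise; of the rest the larger one is meant.

How it is judged (in metres and radians):
On the way, in this order (a step that is already met when the one before it is completed fails the run):
1. the tongue is under the lip, low by the ledge, while the cover still slopes by 11 to 45 degrees (x of cover_tongue in the frame of valve_box between -0.092 and -0.0745 m and y of cover_tongue in the frame of valve_box between -0.02 and 0.02 m and z of cover_tongue in the frame of valve_box between 0.05 and 0.072 m and angle between cover's own z axis and vertical between 0.19 and 0.79 rad), for 0.1 s.
2. the cover lies flat on the ledge, tongue under the lip (angle between cover's own z axis and vertical below 0.035 rad and z of cover in the frame of valve_box between 0.0575 and 0.0625 m and x of cover_tongue in the frame of valve_box between -0.091 and -0.078 m), for 0.2 s.
3. the latch bar is swung across over the seated cover (all of step 2 and value of joint latch above 1.25 rad), for 0.2 s.
At the end, for the whole second after the job is handed in: The cover lies at rest on the box's ledge (within 2.5 mm of height and 2 degrees of level), its tongue at least 6 mm under the lip, and the latch bar is swung across it (latch angle above 1.25 rad) (all of step 3 and linear speed of cover below 0.02 m/s); the robot touches nothing.
It fails at once if the cover is dropped or let fall shut (turns faster than 5 rad/s or moves faster than 1.2 m/s) (angular speed of cover above 5 rad/s or linear speed of cover above 1.2 m/s).
It fails at once if the tumbler, the jacks or the paddle is moved more than 25 mm (distance of any of tumbler, jacks, paddle from where it was at the start of the episode above 0.025 m).
It also fails if it takes over 58 s, if anything falls off the work surface, if the arm or the gripper's body presses on something with over 40 N, if the wrist force passes 120 N, or if a joint passes its speed limit or range.

ROBOT

A 6-joint arm with a two-finger parallel gripper is mounted at the origin on the work surface. World frame = base frame: x ahead of the robot, y to its left, z up, the work surface at z = 0. Lengths are in m, angles in degrees, forces in N, time in s.
With the tool pointing down it reaches from about 0.3 to 0.75 m from the base axis. Payload 8.5 kg.
Tool frame: the origin (TCP) lies at the very end of the fingers, on their centre line; the grasp point (between the pads) lies 19 mm behind it (env.pinch_z is the distance from the TCP to the grasp point, in m); z points along the fingers, y is the line along which they close (so a half turn about z gives the same grasp; the last joint's range is limited). The gripper opens to 85 mm and grips with 20 to 120 N. Pads are 22 mm wide; open, the fingers measure 114 mm over their backs; the gripper's body (76 mm by 85 mm) begins 54 mm behind the grasp point. The pads swing forward as they close: fully open they stand 13 mm farther back than shut.
Start: joints at [54.471, 21.807, 74.336, -0, 83.858, -12.336], TCP at [0.217, 0.506, 0.231] pointing down, gripper open.
Joint ranges: [-178.18, 178.18], [-50.72, 133.34], [12.68, 142.11], [-81.47, 261.47], [9.98, 163.14], [-165.26, 165.26]. Speed limits (degrees/s): [136.94, 136.94, 180, 180, 180, 180].

INTERFACE

Orientations are given as a 3x3 rotation matrix whose columns are the frame's x, y, z axes.
In Python, from rig import env, viewer gives the robot as it stands.
- The arm moves only by the tool drive_tool, never from a script. Its argument "series" is a list of rows, each a list of 3 entries, a list of its own where there are three numbers: the shift along the tool's x, y, z in m, then the turn about the tool's z in degrees, then the finger opening in m, from 0 to 0.0854. A call has 1 to 20 rows; each row is the pose to reach, as a shift and turn from the pose commanded when the call began, along the tool's axes at that moment; what a row does not reach only later rows make up. A row lasts 1/10 s, in which the tool goes at most 50 mm and 8.59 degrees, less where a joint would pass 70% of its speed; a pose out of reach is approached as far as the arm can. A call with a gripper value outside its range is refused whole. The fingers move at their own pace and stop on an object; "newtons" is the grip in N (left out, the last holds). Time passes only in rows, so rows that repeat a pose let the fingers close. It gives the time, the measured TCP pose, the force, the opening and the grip force at its end, in the units of the state.
- env.observe(): the state, without advancing time (a new reading comes with each control period).
- viewer.get_image(name): name is "scene" or "top" or "wrist"; returns a dict with "img" (384x512x3 uint8, red, green, blue), "depth" (384x512 float32, m along the optical axis (not along the pixel's ray), 0 where there is no reading), "camera_matrix" (3x3 intrinsics, pixels), "distortion" ([k1, k2, p1, p2, k3] as OpenCV has them; the pictures are not rectified), "rvec" (rotation vector, rad) and "tvec" (3), from world to camera coordinates, as OpenCV has them. Camera axes: x right, y down, z forward; pixel columns grow to the right and rows downward; lengths in m; the calibration is good to about 2 mm. A picture is of the moment at which its call begins.
- env.close_job(): hands the job in; it is judged then, once.
The state is a dict: "time_s": time; "q": joint angles; "qvel": joint speeds; "joint_efforts": joint torques, N m; "position": TCP position; "tool_rot": TCP orientation; "ft_force": force on the tool from outside, world axes, zero at the start; "wrist_torque": the same for the moment, N m; "grip_width": finger opening in m; "gripper_force": force on a finger pad.
Only numpy, scipy, OpenCV 4.12 (cv2) and the standard library are available. Lean on these libraries where they do the work, as an engineer would, in place of code of your own. Each camera call takes 0.05 s, during which the arm holds its last target. There are 200 camera calls.

## Working session

There is one attempt and no reset: what is moved stays moved. The work goes in short steps, Python scripts to look and compute and a tool call to move; the robot and the scene stay as the last step left them, time stands still between calls to the robot, and variables do not carry over. Pictures are saved under pics/ and viewed, at most 13 in all, crops included, and the job is handed in when it is done.

Besides the shell and the picture viewer there is one more tool, called after "Request:" as name(argument=value, ...), one argument or row to a line, values as JSON. drive_tool: Moves the arm, as the interface text tells. Its arguments: {"type":"object","properties":{"series":{"type":"array"},"newtons":{"type":"number"}},"required":["series"]}

```bash
mkdir -p pics; ls; cat > h.py <<'E'
import numpy as np, cv2
from rig import env, viewer
def cap(n):
    d=viewer.get_image(n); d['R']=cv2.Rodrigues(np.array(d['rvec'],float))[0]; d['t']=np.array(d['tvec'],float).ravel(); return d
def world(d,uv,z=None):
    """pixels -> world, by depth (z None) or on plane z"""
    uv=np.array(uv,float).reshape(-1,2)
    n=cv2.undistortPoints(uv[:,None],np.array(d['camera_matrix']),np.array(d['distortion']))[:,0]
    r=np.c_[n,np.ones(len(n))]
    c=-d['R'].T@d['t']; rw=r@d['R']
    if z is None:
        s=d['depth'][uv[:,1].round().astype(int),uv[:,0].round().astype(int)]
    else: s=(z-c[2])/rw[:,2]
    return c+rw*s[:,None]
def cloud(d):
    v,u=np.mgrid[0:384,0:512]; return world(d,np.c_[u.ravel(),v.ravel()]).reshape(384,512,3)
E
python3 - <<'E'
from h import *
ims=[cap(n) for n in("scene","top")]
for n,d in zip("st",ims):
    np.savez(f'{n}0.npz',**d)
big=np.vstack([d['img'] for d in ims])[...,::-1]
cv2.imwrite('pics/a.png',np.hstack([cv2.resize(d['img'],(400,300)) for d in ims])[...,::-1])
cv2.imwrite('pics/s.png',cv2.resize(ims[0]['img'],(800,600))[...,::-1])
cv2.imwrite('pics/t.png',cv2.resize(ims[1]['img'],(800,600))[...,::-1])
E
```

```text
pics
```

View pics/s.png

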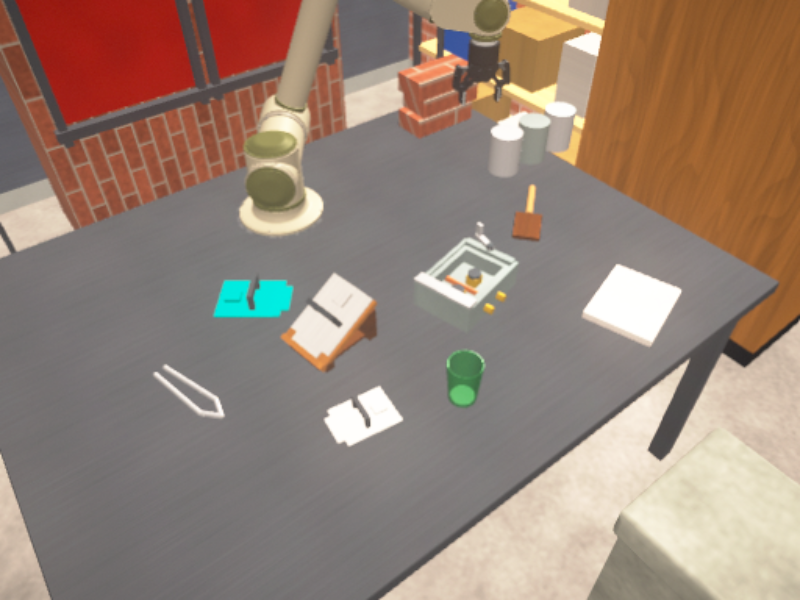

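View pics/t.png

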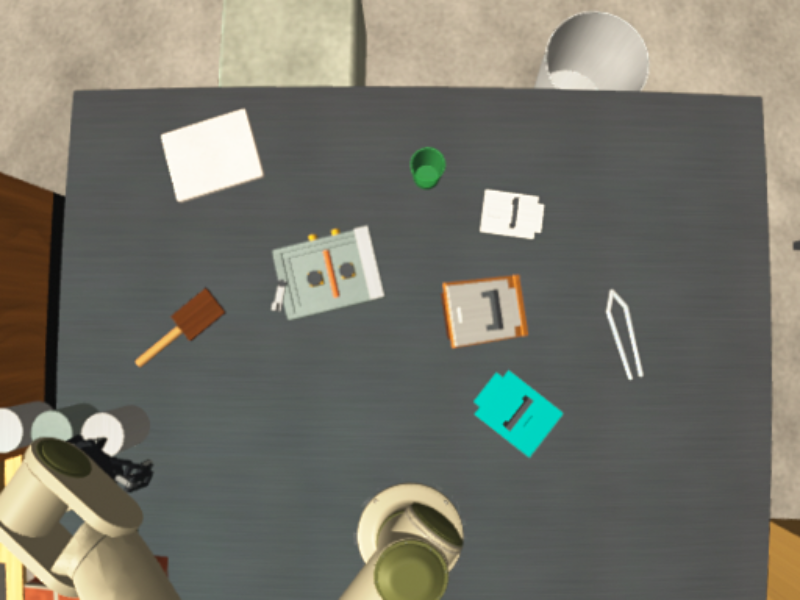

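Top view (800x600 px): the cover candidates are the one on the rest (490,310), the small white one flat on the bench (512,214) and the turquoise one (518,412). The one on the rest is larger than the white one and not turquoise, so I choose it. The box is at (328,273) with its lip at (368,263) and its latch at (278,295). Next I measure and check the crop.

```bash
python3 - <<'E'
from h import *
t=dict(np.load('t0.npz'));s=dict(np.load('s0.npz'))
k=512/800
P=cloud(t); print('pinch',env.pinch_z)
# box: points higher than 55mm in the region
m=np.zeros((384,512),bool); m[int(215*k):int(330*k),int(262*k):int(392*k)]=1
def rect(mask,name):
    q=P[mask]; r=cv2.minAreaRect((q[:,:2]*1000).astype(np.float32)); print(name,len(q),r,'medz',np.median(q[:,2])); print(cv2.boxPoints(r).round(1).tolist())
z=P[...,2]
rect(m&(z>.076)&(z<.083),'lip'); rect(m&(z>.060)&(z<.083),'rims'); rect(m&(z>.085)&(z<.13),'tab'); rect(m&(z>.067)&(z<.074.__float__()),'latchrim')
# cover plate
m[:]=0; m[int(265*k):int(360*k),int(430*k):int(535*k)]=1
hsv=cv2.cvtColor(t['img'],cv2.COLOR_RGB2HSV)
g=m&(hsv[...,1]<60)&(hsv[...,2]>110)&(z>.01)
q=P[g]; A=np.c_[q[:,:2],np.ones(len(q))]
c=np.linalg.lstsq(A,q[:,2],rcond=None)[0]
for _ in range(4):
    r=q[:,2]-A@c; ok=abs(r)<.003; c=np.linalg.lstsq(A[ok],q[ok,2],rcond=None)[0]
n=np.array([-c[0],-c[1],1]);n/=np.linalg.norm(n); print('cover n',n,'tilt',np.degrees(np.arccos(n[2])),ok.sum(),'plane',c)
h=m&(hsv[...,2]<100)&(((P-0)[...,2]-(P[...,0]*c[0]+P[...,1]*c[1]+c[2]))*n[2]>.03)&(z<.2)
rect(h,'handle'); print(P[h].mean(0), np.median(((P[h]@n)-c[2]*n[2])))
pl=q[ok]; 
# in-plane rect
ax=-np.array([n[0],n[1],0]);ax-=n*(ax@n);ax/=np.linalg.norm(ax); ay=np.cross(n,ax)
r=cv2.minAreaRect((np.c_[pl@ax,pl@ay]*1000).astype(np.float32)); print(r,'ax',ax,'ay',ay); print((r[0][0]*ax+r[0][1]*ay)/1000+n*c[2]*n[2])
cv2.imwrite('pics/c.png',np.hstack([cv2.resize(t['img'][165:235,270:350],(400,350),interpolation=2),cv2.resize(s['img'][165:245,170:250],(400,350),interpolation=2)])[...,::-1])
E
```

```text
pinch 0.0187
lip 384 ((555.6312255859375, 183.07968139648438), (147.22508239746094, 210.4095001220703), 12.883929252624512) medz 0.07958396409240531
[[460.3999938964844, 269.20001220703125], [507.29998779296875, 64.0999984741211], [650.7999877929688, 96.9000015258789], [603.9000244140625, 302.0]]
rims 1164 ((552.831787109375, 182.3599090576172), (150.15692138671875, 212.2788848876953), 13.768205642700195) medz 0.06911998971205191
[[454.6000061035156, 267.6000061035156], [505.20001220703125, 61.400001525878906], [651.0, 97.0999984741211], [600.5, 303.29998779296875]]
tab 74 ((530.2818603515625, 182.02175903320312), (72.33930206298828, 212.87796020507812), 10.293895721435547) medz 0.08773750746700848
[[475.70001220703125, 280.29998779296875], [513.7000122070312, 70.80000305175781], [584.9000244140625, 83.80000305175781], [546.7999877929688, 293.20001220703125]]
latchrim 245 ((552.5901489257812, 182.78009033203125), (147.58372497558594, 207.92054748535156), 14.426692008972168) medz 0.06962741237533243
[[455.20001220703125, 265.1000061035156], [507.0, 63.70000076293945], [650.0, 100.5], [598.2000122070312, 301.79998779296875]]
cover n [ 0.09490333 -0.58173852  0.80782031] tilt 36.11648698883674 213 plane [-0.11748074  0.72013357  0.22990807]
handle 110 ((484.09918212890625, -162.29281616210938), (72.87721252441406, 14.113895416259766), 9.265870094299316) medz 0.10460530968630888
[[447.0, -161.1999969482422], [449.29998779296875, -175.10000610351562], [521.2000122070312, -163.39999389648438], [518.9000244140625, -149.5]]
[ 0.48394976 -0.16192977  0.10420534] 0.03945504366252156
((-144.20602416992188, -450.72308349609375), (115.2523422241211, 106.28041076660156), 38.094398498535156) ax [-0.13006631  0.79728063  0.58942883] ay [-0.98695294 -0.16100896  0.        ]
[ 0.48122468 -0.15044526  0.06503276]
```

View pics/c.png

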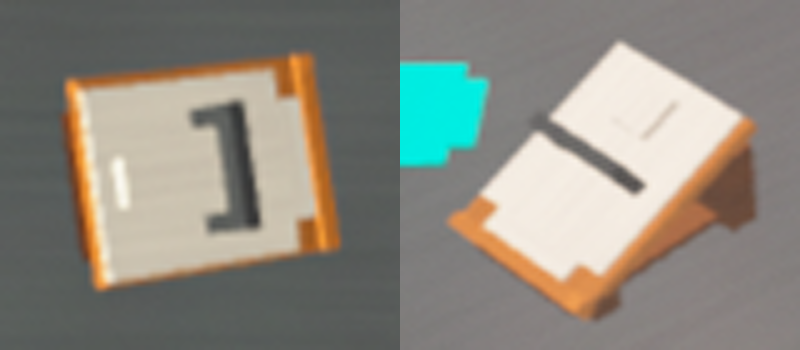

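The crop shows the plate on the wooden rest with its tongue to the right, its handle, and the strike pad on the left; this is the right cover. First I move above the box for a close look, then above the handle.

```bash
cat >> h.py <<'E'
def go(p,ydir):
    """shift in tool axes and turn that bring the tcp to p with tool y along +-ydir (deg angle)"""
    o=env.observe(); R=np.array(o['tool_rot']); d=R.T@(np.array(p)-np.array(o['position']))
    y=R[:,1]; cur=np.degrees(np.arctan2(y[1],y[0])); a=-(ydir-cur) # tool z is down
    a=(a+90)%180-90
    print('shift',d.round(4),'turn',round(a,2),'q6',o['q'][5],'t',o['time_s'])
E
python3 - <<'E'
from h import *
print(np.round(env.observe()['tool_rot'],3))
go([.553,.181,.28],13.8); go([.483,-.158,.25],9.2)
E
```

```text
[[-0.919  0.394 -0.001]
 [ 0.394  0.919 -0.001]
 [ 0.    -0.001 -1.   ]]
shift [-0.437  -0.1656 -0.0491] turn 53.01 q6 -12.335747092875879 t 0.1
shift [-0.5062 -0.5048 -0.0187] turn 57.61 q6 -12.335747092875879 t 0.1
```

Request:
drive_tool(
  series=[
    [[-0.045,-0.017,-0.01],8,0.0854],
    [[-0.09,-0.034,-0.02],16,0.0854],
    [[-0.135,-0.051,-0.03],24,0.0854],
    [[-0.18,-0.068,-0.04],32,0.0854],
    [[-0.225,-0.085,-0.05],40,0.0854],
    [[-0.27,-0.102,-0.05],48,0.0854],
    [[-0.315,-0.12,-0.05],53,0.0854],
    [[-0.36,-0.137,-0.05],53,0.0854],
    [[-0.4,-0.152,-0.05],53,0.0854],
    [[-0.437,-0.166,-0.05],53,0.0854],
    [[-0.437,-0.166,-0.05],53,0.0854],
    [[-0.437,-0.166,-0.05],53,0.0854],
    [[-0.437,-0.166,-0.05],53,0.0854],
  ],
)

```text
time_s: 1.4
position: [0.5523, 0.1815, 0.2813]
tool_rot: [[-0.239, 0.971, -0.001], [0.971, 0.239, 0.0], [0.0, -0.0, -1.0]]
ft_force: [0.1, -0.2, -0.3]
grip_width: 0.0851
gripper_force: 0.0
```

```bash
python3 - <<'E'
from h import *
d=cap('wrist'); np.savez('w1.npz',**d)
cv2.imwrite('pics/w1.png',cv2.resize(d['img'],(800,600))[...,::-1])
go([.483,-.158,.25],9.2); print(env.observe()['position'])
E
```

```text
shift [-0.3132 -0.1487  0.0314] turn 4.68 q6 -7.331152490784008 t 1.45
[0.55218667 0.18169449 0.28146544]
```

View pics/w1.png

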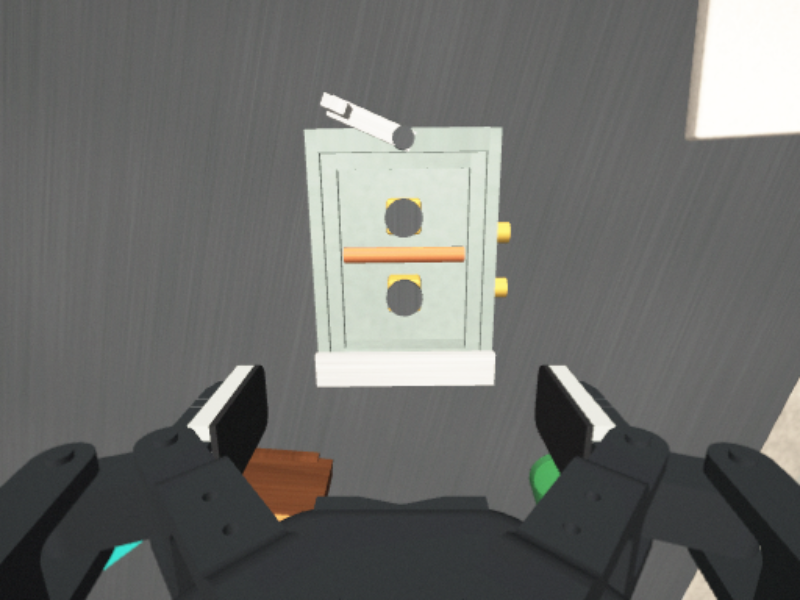

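The wrist view (800x600 px) shows the box from above: the white lip at (316..495, 352..386), the latch pivot at (403,137) and the latch bar swung outward to (335,105). I fit these and compute the approach to the handle.

```bash
python3 - <<'E'
from h import *
d=dict(np.load('w1.npz')); k=.64
hsv=cv2.cvtColor(d['img'],cv2.COLOR_RGB2HSV)
m=((hsv[...,1]<25)&(hsv[...,2]>195)).astype(np.uint8); m[:214]=0;m[255:]=0;m[:,:190]=0;m[:,330:]=0
v,u=np.nonzero(m); r=cv2.minAreaRect(np.c_[u,v].astype(np.float32)); bp=cv2.boxPoints(r); print(len(v),r,(bp/k).round(0).tolist())
W=world(d,bp,.08); print('lip corners',W.round(4).tolist(),'c',W.mean(0))
c=W.mean(0)
pv=world(d,[[403*k,137*k]],.086)[0]; print('pivot',pv)
# outer corners of latch-end rim, z .072
rim=world(d,np.array([[305,130],[501,127]])*k,.072); print('rim corners',rim)
x=(pv-c)[:2]; print('len (182)',np.linalg.norm(x),'yaw',np.degrees(np.arctan2(x[1],x[0])))
e=W[np.argsort(W[:,0])]; a=e[2:].mean(0)-e[:2].mean(0); print('lip yaw',np.degrees(np.arctan2(a[1],a[0])))
b=rim[1]-rim[0];print('rim yaw',np.degrees(np.arctan2(b[1],b[0])))
tab=world(d,[[335*k,104*k]],.115)[0]; print('tab',tab)
E
```

```text
3673 ((259.0, 230.0), (32.0, 114.0), 90.0) [[316.0, 334.0], [494.0, 334.0], [494.0, 384.0], [316.0, 384.0]]
lip corners [[0.5003, 0.1046, 0.08], [0.6404, 0.1392, 0.08], [0.6535, 0.0966, 0.08], [0.5088, 0.0608, 0.08]] c [0.57576229 0.10032975 0.08      ]
pivot [0.53258384 0.26813147 0.086     ]
rim corners [[0.46137019 0.25649428 0.072     ]
 [0.60053971 0.2930195  0.072     ]]
len (182) 0.17326798379547234 yaw 104.43020032015113
lip yaw 13.872693326523576
rim yaw 14.705693926225676
tab [0.4861239  0.27522285 0.115     ]
```

Request:
drive_tool(
  series=[
    [[-0.045,-0.021,0.0],4.7,0.0854],
    [[-0.09,-0.042,0.0],4.7,0.0854],
    [[-0.135,-0.063,0.0],4.7,0.0854],
    [[-0.18,-0.085,0.0],4.7,0.0854],
    [[-0.22,-0.106,0.0],4.7,0.0854],
    [[-0.26,-0.125,0.0],4.7,0.0854],
    [[-0.29,-0.142,0.0],4.7,0.0854],
    [[-0.313,-0.149,0.0],4.7,0.0854],
    [[-0.313,-0.149,0.0],4.7,0.0854],
    [[-0.313,-0.149,0.0],4.7,0.0854],
    [[-0.313,-0.149,0.0],4.7,0.0854],
  ],
)

```text
time_s: 2.55
position: [0.483, -0.1573, 0.2815]
tool_rot: [[-0.16, 0.987, 0.0], [0.987, 0.16, 0.0], [0.0, 0.0, -1.0]]
ft_force: [0.3, -0.7, -0.2]
grip_width: 0.0856
gripper_force: 0.0
```

```bash
python3 - <<'E'
from h import *
d=cap('wrist'); np.savez('w2.npz',**d)
cv2.imwrite('pics/w2.png',cv2.resize(d['img'],(800,600))[...,::-1])
o=env.observe();print(o['position'],np.round(o['tool_rot'],3))
E
```

```text
[ 0.48303146 -0.15731285  0.28150829] [[-0.16   0.987  0.   ]
 [ 0.987  0.16   0.   ]
 [ 0.     0.    -1.   ]]
```

View pics/w2.png

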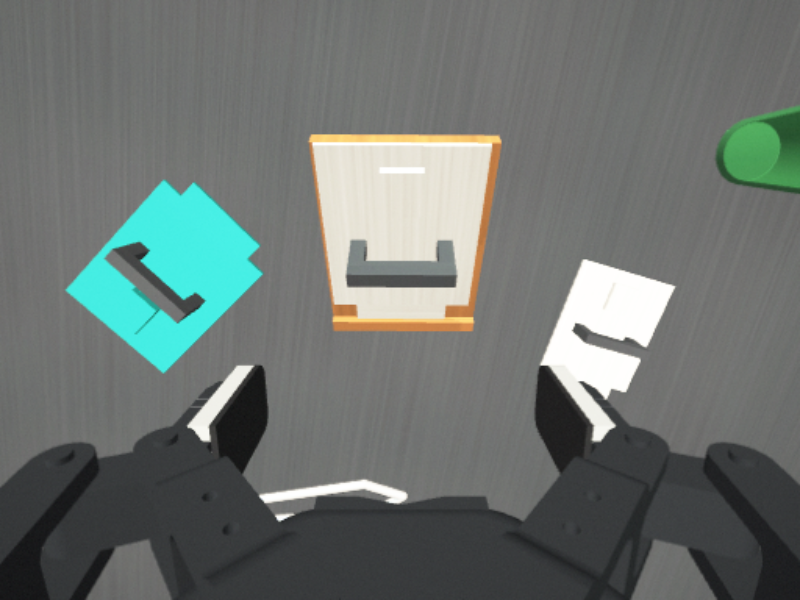

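Wrist view: the handle bar is at (347..456, 262..287), centred between the pads (265 and 538), with its yaw aligned. I now work out the lip corners from (315,352),(495,351),(495,386),(316,386) and the handle from depth.

```bash
python3 - <<'E'
from h import *
k=.64
d=dict(np.load('w1.npz'))
W=world(d,np.array([[315,352],[495,351],[495,386],[316,386]])*k,.08); c=W.mean(0); print('lip',W.round(4).tolist(),c)
pv=world(d,[[403*k,137*k]],.086)[0]; x=(pv-c)[:2]; print('len(182)',np.linalg.norm(x),'yaw',np.degrees(np.arctan2(x[1],x[0])))
for i,j in((0,1),(3,2)):
    a=W[j]-W[i];print('w(148?)',np.linalg.norm(a),np.degrees(np.arctan2(a[1],a[0])))
P=cloud(d); print('lip depth z',np.median(P[228:245,210:310,2]))
d=dict(np.load('w2.npz')); P=cloud(d); R=np.array(env.observe()['tool_rot']); p0=np.array(env.observe()['position'])
g=cv2.cvtColor(d['img'],cv2.COLOR_RGB2GRAY)
ca=np.array([-.16,.987,0])
for v in range(160,190): 
    q=P[v,250:265].mean(0); print(v,g[v,250:265].mean().round(),'x_h',((q-p0)@ca).round(4),'z',q[2].round(4))
# plate
pts=[]
for v in list(range(94,102))+list(range(114,150)):
    q=P[v,245:270].mean(0); pts.append([(q-p0)@ca,q[2]])
f=np.polyfit(*np.array(pts).T,1); print('plate line',f,np.degrees(np.arctan(f[0])))
h=(g<90); h[:150]=0;h[187:]=0;h[:,:215]=0;h[:,300:]=0
q=P[h]; q=q[q[:,2]>.085]; print('handle lateral',np.percentile((q-p0)@R[:,1],[1,99]))
E
```

```text
lip [[0.5027, 0.0894, 0.08], [0.6457, 0.1256, 0.08], [0.655, 0.0954, 0.08], [0.5094, 0.0595, 0.08]] [0.57819569 0.09246833 0.08      ]
len(182) 0.18148823436956085 yaw 104.55570913573897
w(148?) 0.14747138451405137 14.215487246625589
w(148?) 0.14997749299040136 13.871597212573185
lip depth z 0.08028926971235467
160 226.0 x_h 0.0043 z 0.0653
161 226.0 x_h 0.003 z 0.0648
162 226.0 x_h 0.0015 z 0.064
163 226.0 x_h 0.0002 z 0.0635
164 226.0 x_h -0.0014 z 0.0622
165 225.0 x_h -0.0028 z 0.0614
166 225.0 x_h -0.0042 z 0.0607
167 135.0 x_h 0.0011 z 0.0939
168 135.0 x_h 0.0003 z 0.0957
169 135.0 x_h -0.0005 z 0.0974
170 132.0 x_h 0.0032 z 0.1206
171 132.0 x_h -0.0022 z 0.1004
172 132.0 x_h -0.003 z 0.1023
173 131.0 x_h -0.0038 z 0.1039
174 132.0 x_h -0.0047 z 0.105
175 134.0 x_h -0.0054 z 0.1068
176 78.0 x_h -0.0015 z 0.1288
177 78.0 x_h -0.0079 z 0.1063
178 79.0 x_h -0.0091 z 0.1059
179 79.0 x_h -0.0104 z 0.1055
180 78.0 x_h -0.0119 z 0.1042
181 79.0 x_h -0.0131 z 0.104
182 79.0 x_h -0.0146 z 0.1029
183 82.0 x_h -0.0159 z 0.1023
184 225.0 x_h -0.0318 z 0.0461
185 225.0 x_h -0.0334 z 0.0456
186 226.0 x_h -0.0351 z 0.0444
187 226.0 x_h -0.0368 z 0.0434
188 226.0 x_h -0.0384 z 0.0427
189 226.0 x_h -0.04 z 0.0422
plate line [0.55165619 0.06845635] 28.883597279517048
handle lateral [-0.03847952  0.03807141]
```

```bash
python3 - <<'E'
from h import *
k=.64
d=dict(np.load('w2.npz')); P=cloud(d); o=env.observe();p0=np.array(o['position']);R=np.array(o['tool_rot'])
for uv in [(262,372),(262,400),(245,373),(205,430),(545,373),(542,400),(255,440)]:
    q=P[int(uv[1]*k),int(uv[0]*k)]; print(uv,(R.T@(q-p0)).round(4))
go([.4842,-.1647,.0974],9.2)
E
```

```text
(262, 372) [ 0.0076 -0.0426 -0.0164]
(262, 400) [-0.0006 -0.0426 -0.0187]
(245, 373) [ 0.0105 -0.0456 -0.0225]
(205, 430) [ 0.0097 -0.045  -0.0514]
(545, 373) [ 0.0089  0.0427 -0.0191]
(542, 400) [-0.0008  0.0428 -0.0183]
(255, 440) [-0.0089 -0.0427 -0.0268]
shift [-7.500e-03 -1.000e-04  1.841e-01] turn 0.01 q6 -40.63204845947323 t 2.6
```

Request:
drive_tool(
  series=[
    [[-0.0075,0,0.04],0,0.0854],
    [[-0.0075,0,0.08],0,0.0854],
    [[-0.0075,0,0.12],0,0.0854],
    [[-0.0075,0,0.15],0,0.0854],
    [[-0.0075,0,0.17],0,0.0854],
    [[-0.0075,0,0.185],0,0.0854],
    [[-0.0075,0,0.2],0,0.0854],
    [[-0.0075,0,0.215],0,0.0854],
    [[-0.0075,0,0.215],0,0.0854],
    [[-0.0075,0,0.215],0,0.0854],
  ],
)

```text
time_s: 3.6
position: [0.4844, -0.1655, 0.0667]
tool_rot: [[-0.159, 0.987, 0.0], [0.987, 0.159, -0.0], [-0.0, 0.0, -1.0]]
ft_force: [0.3, 0.3, 0.9]
grip_width: 0.085
gripper_force: 0.0
```

```bash
python3 - <<'E'
from h import *
d=cap('wrist'); 
cv2.imwrite('pics/w3.png',d['img'][...,::-1])
go([.4842,-.1647,.0664],9.2)
E
```

```text
shift [ 0.0011 -0.0002  0.0007] turn -0.05 q6 -41.30393235688366 t 3.65
```

View pics/w3.png

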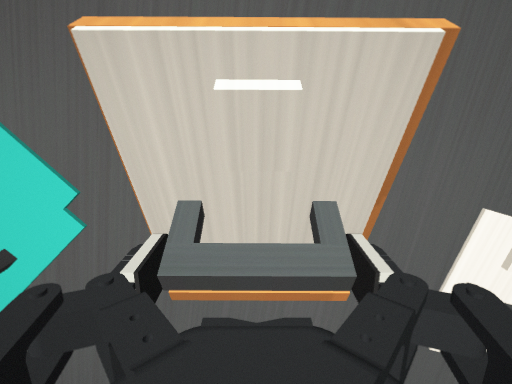

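The bar (160..355, 243..290) sits between the pads with no contact. I close on it and lift a little.

Request:
drive_tool(
  series=[
    [[0,0,0],0,0.074],
    [[0,0,0],0,0.074],
    [[0,0,0],0,0.074],
    [[0,0,0],0,0.074],
    [[0,0,-0.003],0,0.074],
    [[0,0,-0.008],0,0.074],
    [[0,0,-0.015],0,0.074],
    [[0,0,-0.025],0,0.074],
    [[0,0,-0.04],0,0.074],
    [[0,0,-0.06],0,0.074],
    [[0,0,-0.08],0,0.074],
    [[0,0,-0.08],0,0.074],
    [[0,0,-0.08],0,0.074],
  ],
  newtons=100,
)

```text
time_s: 4.95
position: [0.4839, -0.1659, 0.1462]
tool_rot: [[-0.158, 0.987, 0.0], [0.987, 0.158, -0.0], [-0.0, 0.0, -1.0]]
ft_force: [0.2, 0.6, -4.7]
grip_width: 0.0779
gripper_force: 121.7
```

```bash
cat > meas.py <<'E'
from h import *
d=cap('wrist'); P=cloud(d); o=env.observe();p0=np.array(o['position']);R=np.array(o['tool_rot'])
Q=(P-p0)@R  # tool frame
hsv=cv2.cvtColor(d['img'],cv2.COLOR_RGB2HSV)
m=(hsv[...,1]<50)&(hsv[...,2]>150)&(d['depth']>0)&(abs(Q[...,1])<.03)&(Q[...,0]>.0)&(Q[...,0]<.12)
q=Q[m]; 
f=np.polyfit(q[:,0],-q[:,2],1)
for _ in range(5):
    r=-q[:,2]-np.polyval(f,q[:,0]); ok=abs(r)<.003; f=np.polyfit(q[ok,0],-q[ok,2],1)
print('tilt',np.degrees(np.arctan(f[0])).round(2),'plate top at tool x=0: z rel TCP',f[1].round(4),ok.sum(),len(q))
g=(hsv[...,2]<130)&(hsv[...,1]<60)&(abs(Q[...,1])<.025)&(abs(Q[...,0])<.03)&(Q[...,2]<0.0)&(Q[...,2]>-.06)
b=Q[g]; print('bar',len(b),'x',np.percentile(b[:,0],[2,98]).round(4),'zrel',np.percentile(-b[:,2],[2,50,98]).round(4))
print('pos',p0,'t',o['time_s'],'ft',o['ft_force'],'w',o['grip_width'])
E
python3 - <<'E'
from meas import *
cv2.imwrite('pics/w4.png',d['img'][...,::-1])
E
```

```text
tilt 27.78 plate top at tool x=0: z rel TCP -0.009 22294 29480
bar 5557 x [-0.007   0.0101] zrel [0.0263 0.0355 0.0401]
pos [ 0.4836295  -0.16578029  0.14561047] t 5.0 ft [-0.68549713  0.20544852 -5.1151462 ] w 0.07786576760679348
```

View pics/w4.png

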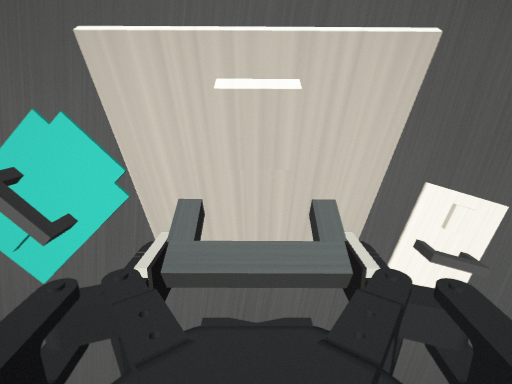

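The cover is lifted and still sloped at 27.8°, with a firm grip. I compute the transit to above the box.

```bash
cat >> h.py <<'E'
B=np.array([.5565,.176]); yaw=104.2
def tcp_for(tx,tz,th,ty=0,bx=.001,bz=.030):
    """TCP position so that the tongue is at box (tx,ty), height tz, cover tilt th deg (metres)"""
    t=np.radians(th); c,s=np.cos(t),np.sin(t)
    x=tx+.084*c-.038*s-bx; z=tz+.084*s+.038*c-bz
    a=np.radians(yaw); u=np.array([np.cos(a),np.sin(a)]); v=np.array([-u[1],u[0]])
    return np.r_[B+x*u+ty*v,z]
E
python3 - <<'E'
from h import *
p=tcp_for(-.055,.100,27.8); print(p); go(p,14.2)
E
```

```text
[0.5563572  0.17656432 0.14279055]
shift [0.3265 0.126  0.003 ] turn -5.1 q6 -41.31118503231033 t 5.0
```

Request:
drive_tool(
  series=[
    [[0,0,-0.015],0,0.074],
    [[0,0,-0.035],0,0.074],
    [[0.005,0.002,-0.055],0,0.074],
    [[0.025,0.01,-0.06],-1,0.074],
    [[0.055,0.021,-0.06],-2,0.074],
    [[0.09,0.035,-0.06],-3,0.074],
    [[0.125,0.048,-0.06],-4,0.074],
    [[0.16,0.062,-0.06],-5,0.074],
    [[0.195,0.075,-0.06],-5,0.074],
    [[0.23,0.089,-0.06],-5,0.074],
    [[0.26,0.1,-0.06],-5,0.074],
    [[0.285,0.11,-0.06],-5,0.074],
    [[0.305,0.118,-0.06],-5,0.074],
    [[0.32,0.124,-0.06],-5,0.074],
    [[0.327,0.126,-0.06],-5,0.074],
    [[0.327,0.126,-0.06],-5,0.074],
    [[0.327,0.126,-0.06],-5,0.074],
    [[0.327,0.126,-0.06],-5,0.074],
  ],
)

```text
time_s: 6.8
position: [0.5567, 0.1758, 0.2063]
tool_rot: [[-0.243, 0.97, -0.0], [0.97, 0.243, -0.0], [-0.0, -0.0, -1.0]]
ft_force: [0.6, 0.4, -4.1]
grip_width: 0.0779
gripper_force: 122.5
```

```bash
python3 - <<'E'
from meas import *
p=tcp_for(-.055,.085,27.8); print(p); go(p,14.2)
s=cap('scene'); np.savez('s1.npz',**s)
cv2.imwrite('pics/s1.png',cv2.resize(s['img'][110:230,230:390],(800,600),interpolation=cv2.INTER_CUBIC)[...,::-1])
E
```

```text
tilt 27.85 plate top at tool x=0: z rel TCP -0.0098 22282 29475
bar 5548 x [-0.007   0.0103] zrel [0.0255 0.0347 0.0394]
pos [0.55672985 0.17591828 0.20639952] t 6.85 ft [ 0.33436051 -0.13816208 -5.07925827] w 0.07794942216489896
[0.5563572  0.17656432 0.12779055]
shift [ 0.0007 -0.0002  0.0786] turn -0.15 q6 -8.114418929583538 t 6.85
```

View pics/s1.png

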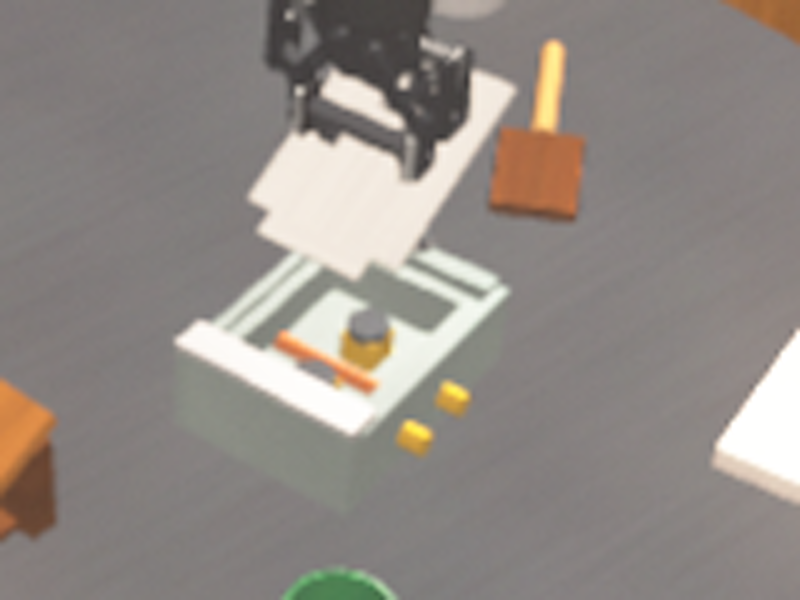

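The scene view shows the sloped cover over the box, with the tongue tip at (310,255) ahead of the lip at (275,380), laterally matched. I go down, then slide under the lip.

Request:
drive_tool(
  series=[
    [[0,0,0.02],0,0.074],
    [[0,0,0.045],0,0.074],
    [[0,0,0.065],0,0.074],
    [[0,0,0.078],0,0.074],
    [[0,0,0.085],0,0.074],
    [[0,0,0.09],0,0.074],
    [[0,0,0.095],0,0.074],
    [[0,0,0.099],0,0.074],
    [[0,0,0.099],0,0.074],
    [[0,0,0.099],0,0.074],
  ],
)

```text
time_s: 7.9
position: [0.5569, 0.1768, 0.1076]
tool_rot: [[-0.244, 0.97, 0.001], [0.97, 0.244, 0.0], [-0.0, 0.001, -1.0]]
ft_force: [0.4, -0.3, -5.2]
grip_width: 0.0778
gripper_force: 122.7
```

```bash
python3 - <<'E'
from meas import *
p=tcp_for(-.080,.062,27.8); print(p); go(p,14.2)
# tongue & lip as seen in scene: pixels of predicted points
s=cap('scene'); np.savez('s2.npz',**s)
a=np.radians(yaw);u=np.array([np.cos(a),np.sin(a)]);v=np.array([-u[1],u[0]])
def px(x,y,z): return cv2.projectPoints(np.r_[B+x*u+y*v,z][None],np.array(s['rvec']),np.array(s['tvec']),s['camera_matrix'],s['distortion'])[0].ravel()
im=cv2.resize(s['img'],None,fx=5,fy=5,interpolation=cv2.INTER_CUBIC)
for x in(-.072,-.1):
    for y in(-.074,.074):
        q=px(x,y,.08);cv2.circle(im,tuple((q*5+2).astype(int)),4,(255,0,0),-1)
cv2.imwrite('pics/s2.png',im[550:1150,1150:1950][...,::-1])
E
```

```text
tilt 27.84 plate top at tool x=0: z rel TCP -0.0098 22310 29694
bar 5555 x [-0.0068  0.0103] zrel [0.0256 0.0347 0.0394]
pos [0.55693546 0.17680148 0.10770025] t 7.95 ft [-0.02365086 -0.57760777 -5.02783343] w 0.07795824022940318
[0.56248989 0.15232819 0.10479055]
shift [-0.0251 -0.0006  0.0029] turn -0.09 q6 -8.099718058128342 t 7.95
```

View pics/s2.png

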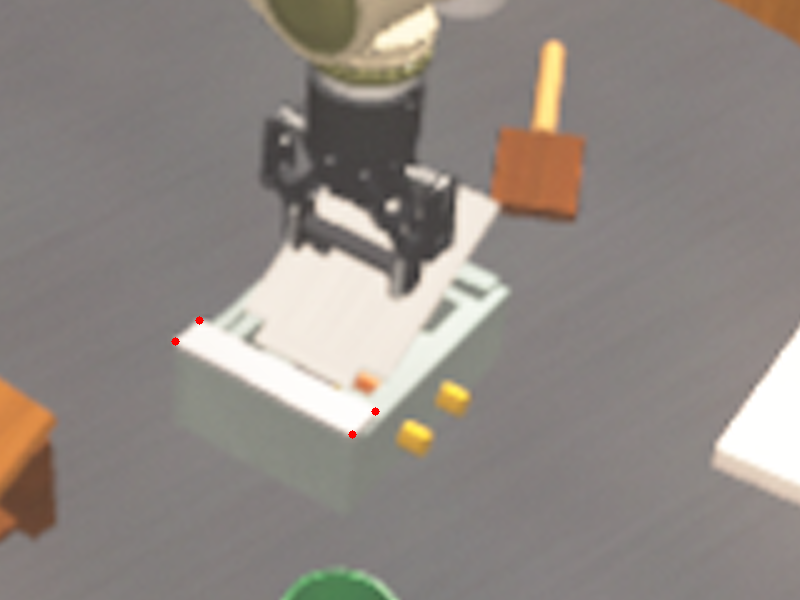

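The projected lip corners (red) agree with the picture, so the box pose is good. The tongue is ahead of the lip. I slide it under.

Request:
drive_tool(
  series=[
    [[0,0,0.0025],0,0.074],
    [[-0.005,0,0.0025],0,0.074],
    [[-0.01,0,0.0025],0,0.074],
    [[-0.015,0,0.0025],0,0.074],
    [[-0.02,0,0.0025],0,0.074],
    [[-0.025,0,0.0025],0,0.074],
    [[-0.025,0,0.0025],0,0.074],
    [[-0.025,0,0.0025],0,0.074],
    [[-0.025,0,0.0025],0,0.074],
    [[-0.025,0,0.0025],0,0.074],
  ],
)

```text
time_s: 9.0
position: [0.5628, 0.1527, 0.1048]
tool_rot: [[-0.244, 0.97, -0.0], [0.97, 0.244, 0.0], [0.0, -0.0, -1.0]]
ft_force: [0.6, 0.1, -5.4]
grip_width: 0.0775
gripper_force: 122.7
```

```bash
python3 - <<'E'
from meas import *
for th in (27.8,22,16,10,5,0,-1):
    p=tcp_for(-.0815,.0605,th,bz=.0295); print(th); go(p,14.2)
E
```

```text
tilt 27.84 plate top at tool x=0: z rel TCP -0.0097 22295 31274
bar 5552 x [-0.0068  0.0104] zrel [0.0257 0.0348 0.0395]
pos [0.56278175 0.15269639 0.10482134] t 9.05 ft [ 0.39755048  0.29837424 -4.9373948 ] w 0.07775433543852177
27.8
shift [-0.0018 -0.0004  0.001 ] turn -0.07 q6 -10.570242583060644 t 9.05
22
shift [ 0.0053 -0.0004  0.0071] turn -0.07 q6 -10.570242583060644 t 9.05
16
shift [ 0.0119 -0.0004  0.0141] turn -0.07 q6 -10.570242583060644 t 9.05
10
shift [ 0.0178 -0.0004  0.0218] turn -0.07 q6 -10.570242583060644 t 9.05
5
shift [ 0.022  -0.0004  0.0286] turn -0.07 q6 -10.570242583060644 t 9.05
0
shift [ 0.0256 -0.0004  0.0358] turn -0.07 q6 -10.570242583060644 t 9.05
-1
shift [ 0.0263 -0.0004  0.0373] turn -0.07 q6 -10.570242583060644 t 9.05
```

Request:
drive_tool(
  series=[
    [[-0.001,0,0.001],0,0.074],
    [[-0.001,0,0.002],0,0.074],
    [[0.0,0,0.003],0,0.074],
    [[0.002,0,0.0045],0,0.074],
    [[0.0035,0,0.006],0,0.074],
    [[0.005,0,0.0075],0,0.074],
    [[0.005,0,0.0075],0,0.074],
    [[0.005,0,0.0075],0,0.074],
  ],
  newtons=50,
)

```text
time_s: 9.85
position: [0.5622, 0.1565, 0.0989]
tool_rot: [[-0.244, 0.97, 0.003], [0.97, 0.244, -0.002], [-0.003, 0.002, -1.0]]
ft_force: [-3.5, -3.9, 9.7]
grip_width: 0.0779
gripper_force: 124.9
```

```bash
python3 -c "
from meas import *
print(o['gripper_force'])"
```

```text
tilt 23.78 plate top at tool x=0: z rel TCP -0.0082 21162 30380
bar 5540 x [-0.0063  0.01  ] zrel [0.0251 0.0353 0.0395]
pos [0.56222874 0.15654267 0.09890114] t 9.9 ft [-4.3980104  -3.72023282 10.38362656] w 0.07787768977880909
124.8831456899643
```

Request:
drive_tool(
  series=[
    [[0,0,0],0,0.077],
    [[0,0,0],0,0.0775],
    [[0,0,0],0,0.0775],
  ],
  newtons=25,
)

```text
time_s: 10.2
position: [0.5622, 0.1565, 0.0989]
tool_rot: [[-0.244, 0.97, 0.003], [0.97, 0.244, -0.002], [-0.003, 0.002, -1.0]]
ft_force: [-3.5, -3.7, 9.3]
grip_width: 0.0774
gripper_force: 124.9
```

```bash
python3 -c "
from meas import *
print(o['gripper_force'])"
```

```text
tilt 23.79 plate top at tool x=0: z rel TCP -0.0082 21169 30381
bar 5530 x [-0.0063  0.01  ] zrel [0.0251 0.0353 0.0395]
pos [0.56223798 0.15653373 0.09890919] t 10.25 ft [-3.90962822 -3.60090978 11.16476293] w 0.07799882070422844
124.88072276115417
```

Request:
drive_tool(
  series=[
    [[0.0015,0,0.0015],0,0.077],
    [[0.003,0,0.003],0,0.077],
    [[0.0045,0,0.0048],0,0.077],
    [[0.006,0,0.0065],0,0.077],
    [[0.0075,0,0.0083],0,0.077],
    [[0.009,0,0.01],0,0.077],
    [[0.0105,0,0.012],0,0.077],
    [[0.012,0,0.014],0,0.077],
    [[0.012,0,0.014],0,0.077],
    [[0.012,0,0.014],0,0.077],
  ],
)

```text
time_s: 11.25
position: [0.56, 0.1689, 0.0852]
tool_rot: [[-0.244, 0.97, 0.005], [0.97, 0.244, -0.001], [-0.002, 0.004, -1.0]]
ft_force: [-1.3, 0.6, 10.9]
grip_width: 0.0779
gripper_force: 125.7
```

```bash
python3 -c "
from meas import *
print(o['gripper_force'])
for th in (5,0,-1): go(tcp_for(-.0815,.0605,th,bz=.0295),14.2)"
```

```text
tilt 12.22 plate top at tool x=0: z rel TCP -0.0052 17574 27132
bar 5454 x [-0.0063  0.0081] zrel [0.024  0.0365 0.0392]
pos [0.56000649 0.16885358 0.08516723] t 11.3 ft [-1.01909915 -0.16535344 10.83679501] w 0.0778193129543502
125.72703838348389
shift [ 0.0057 -0.0017  0.009 ] turn -0.06 q6 -8.877098486831766 t 11.3
shift [ 0.0093 -0.0017  0.0161] turn -0.06 q6 -8.877098486831766 t 11.3
shift [ 0.01   -0.0017  0.0176] turn -0.06 q6 -8.877098486831766 t 11.3
```

Request:
drive_tool(
  series=[
    [[0.0013,0,0.0018],0,0.077],
    [[0.0026,-0.0005,0.0038],0,0.077],
    [[0.0038,-0.0005,0.0058],0,0.077],
    [[0.005,-0.001,0.0078],0,0.077],
    [[0.0062,-0.001,0.0098],0,0.077],
    [[0.0074,-0.001,0.0118],0,0.077],
    [[0.0084,-0.001,0.0138],0,0.077],
    [[0.0093,-0.001,0.0155],0,0.077],
    [[0.0093,-0.001,0.0155],0,0.077],
    [[0.0093,-0.001,0.0155],0,0.077],
  ],
)

```text
time_s: 12.3
position: [0.5574, 0.1778, 0.0695]
tool_rot: [[-0.245, 0.97, 0.006], [0.97, 0.245, -0.001], [-0.002, 0.006, -1.0]]
ft_force: [2.5, 1.0, 6.2]
grip_width: 0.0776
gripper_force: 126.0
```

```bash
python3 -c "
from meas import *
print(o['gripper_force'],o['wrist_torque'])
for th in (0,-1): go(tcp_for(-.0815,.0605,th,bz=.0295),14.2)"
```

```text
tilt 0.87 plate top at tool x=0: z rel TCP -0.0041 14484 22309
bar 5224 x [-0.0058  0.0064] zrel [0.0229 0.0374 0.0389]
pos [0.5574317  0.17775819 0.06948076] t 12.35 ft [2.4684493  0.25982374 6.69428939] w 0.0778293018621503
125.99260568618774 [-0.90184277 -0.31876372  0.1536933 ]
shift [ 0.     -0.0013  0.0005] turn -0.04 q6 -7.997015633278504 t 12.35
shift [ 0.0007 -0.0013  0.0019] turn -0.04 q6 -7.997015633278504 t 12.35
```

Request:
drive_tool(
  series=[
    [[0.0003,0,0.0007],0,0.077],
    [[0.0005,0,0.0014],0,0.077],
    [[0.0005,0,0.002],0,0.077],
    [[0.0005,0,0.002],0,0.077],
    [[0.0005,0,0.002],0,0.077],
  ],
)

```text
time_s: 12.85
position: [0.5575, 0.1783, 0.0683]
tool_rot: [[-0.245, 0.97, 0.007], [0.97, 0.245, -0.001], [-0.002, 0.006, -1.0]]
ft_force: [2.3, 0.7, 14.5]
grip_width: 0.0779
gripper_force: 127.1
```

```bash
python3 -c "
from meas import *
n=np.linalg.lstsq(np.c_[q[ok][:,:2],np.ones(ok.sum())],-q[ok][:,2],rcond=None)[0]; print(n, np.median(P[m][:,2]))"
```

```text
tilt 6.01 plate top at tool x=0: z rel TCP -0.0058 8793 21900
bar 5211 x [-0.0058  0.0064] zrel [0.0227 0.0374 0.0389]
pos [0.55747788 0.17829137 0.06835809] t 12.9 ft [ 1.75291325  0.68697863 14.20004342] w 0.07813438546588815
[ 0.10455102 -0.00385363 -0.00583112] 0.06468375551371382
```

The force rose to 14 N with the plate at about 64.5 mm (64 is home), so the cover is on the ledge. I open gently, then rise straight up.

Request:
drive_tool(
  series=[
    [[0,0,-0.0005],0,0.0785],
    [[0,0,-0.0005],0,0.08],
    [[0,0,-0.0005],0,0.082],
    [[0,0,-0.0005],0,0.0854],
    [[0,0,-0.0005],0,0.0854],
    [[0,0,-0.0005],0,0.0854],
  ],
)

```text
time_s: 13.5
position: [0.5552, 0.1782, 0.0661]
tool_rot: [[-0.244, 0.97, -0.001], [0.97, 0.244, 0.0], [0.0, -0.001, -1.0]]
ft_force: [-0.9, -0.6, -0.0]
grip_width: 0.0857
gripper_force: 0.0
```

Request:
drive_tool(
  series=[
    [[0,0.0,-0.005],0,0.0854],
    [[0,0.0,-0.015],0,0.0854],
    [[0,0.0,-0.03],0,0.0854],
    [[0,0,-0.06],0,0.0854],
    [[0,0,-0.1],0,0.0854],
    [[0,0,-0.15],0,0.0854],
    [[0,0,-0.2],0,0.06],
    [[0,0,-0.21],0,0.03],
    [[0,0,-0.21],0,0],
    [[0,0,-0.21],0,0],
  ],
)

```text
time_s: 14.5
position: [0.5548, 0.1782, 0.2752]
tool_rot: [[-0.244, 0.97, -0.002], [0.97, 0.244, -0.0], [0.0, -0.002, -1.0]]
ft_force: [0.2, 0.2, -0.8]
grip_width: 0.0284
gripper_force: 0.0
```

```bash
python3 - <<'E'
from h import *
d=cap('wrist'); np.savez('w5.npz',**d); o=env.observe(); print(o['position'],o['grip_width'],o['ft_force'])
cv2.imwrite('pics/w5.png',cv2.resize(d['img'],(800,600))[...,::-1])
E
```

```text
[0.55474622 0.17814587 0.27463043] 0.01995372442261845 [ 0.08268463 -0.29468477 -0.64483935]
```

View pics/w5.png

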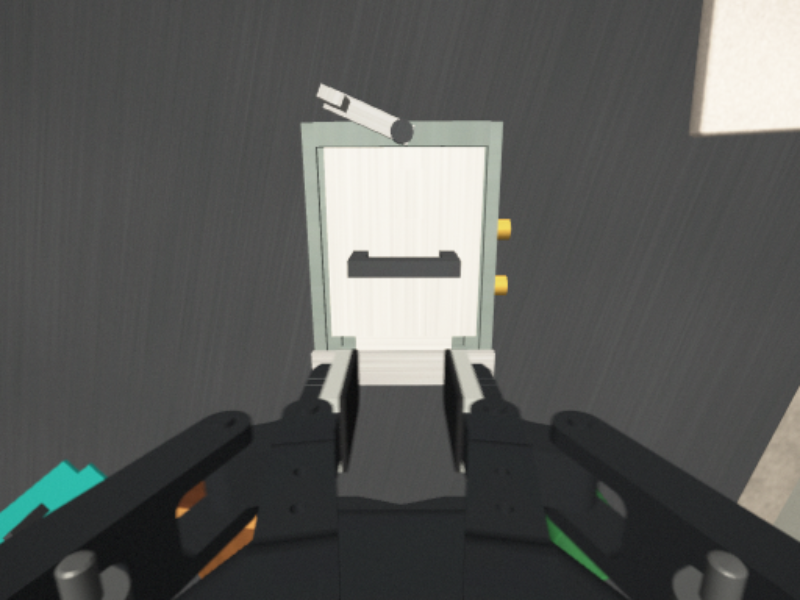

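The cover lies inside the rims under the lip (lip at 316..494, 350..385; plate at 325..485, 147..350). The latch tab is at (333,97). I check flatness and plan the latch push with closed fingers.

```bash
python3 - <<'E'
from h import *
d=dict(np.load('w5.npz')); P=cloud(d); k=.64
def rg(u0,u1,v0,v1): return P[int(v0*k):int(v1*k),int(u0*k):int(u1*k)].reshape(-1,3)
q=np.vstack([rg(332,475,215,245),rg(345,465,290,330),rg(332,360,160,330),rg(450,472,160,330)])
f=np.linalg.lstsq(np.c_[q[:,:2],np.ones(len(q))],q[:,2],rcond=None)[0]; print('tilt deg',np.degrees(np.hypot(f[0],f[1])),'z',np.median(q[:,2]))
a=np.radians(yaw);u=np.array([np.cos(a),np.sin(a)]);v=np.array([-u[1],u[0]])
piv=B+.096*u
tab=world(d,[[333*k,97*k]],.115)[0][:2]-piv; print('latch',np.arctan2(-(tab@u),tab@v),np.linalg.norm(tab))
lc=world(d,np.array([[312,351],[494,350]])*k,.08).mean(0)[:2]; print('lip inner x',(lc-B)@u,(lc-B)@v)
o=env.observe();R=np.array(o['tool_rot']);p0=np.array(o['position'])
for al in np.arange(-1.2,1.5,.1):
    w=np.r_[piv+.050*(-np.sin(al)*u+np.cos(al)*v),.094]; print(round(al,1),(R.T@(w-p0)).round(4))
E
```

```text
tilt deg 2.8107947493856025 z 0.06423662721474654
latch -0.3687398764319929 0.04636750464546668
lip inner x -0.07114521674771981 -0.00032854976513927705
-1.2 [ 0.14   -0.0166  0.1807]
-1.1 [ 0.1379 -0.0211  0.1808]
-1.0 [ 0.1354 -0.0255  0.1808]
-0.9 [ 0.1325 -0.0295  0.1808]
-0.8 [ 0.1292 -0.0333  0.1808]
-0.7 [ 0.1256 -0.0367  0.1808]
-0.6 [ 0.1216 -0.0397  0.1808]
-0.5 [ 0.1173 -0.0423  0.1808]
-0.4 [ 0.1128 -0.0445  0.1808]
-0.3 [ 0.1081 -0.0462  0.1808]
-0.2 [ 0.1033 -0.0474  0.1808]
-0.1 [ 0.0983 -0.0482  0.1808]
0.0 [ 0.0933 -0.0484  0.1808]
0.1 [ 0.0883 -0.0481  0.1808]
0.2 [ 0.0834 -0.0474  0.1808]
0.3 [ 0.0786 -0.0461  0.1808]
0.4 [ 0.0739 -0.0444  0.1808]
0.5 [ 0.0694 -0.0422  0.1808]
0.6 [ 0.0651 -0.0396  0.1808]
0.7 [ 0.0611 -0.0366  0.1808]
0.8 [ 0.0575 -0.0332  0.1808]
0.9 [ 0.0542 -0.0294  0.1808]
1.0 [ 0.0513 -0.0253  0.1807]
1.1 [ 0.0488 -0.021   0.1807]
1.2 [ 0.0468 -0.0164  0.1807]
1.3 [ 0.0452 -0.0117  0.1807]
1.4 [ 0.0441 -0.0068  0.1807]
```

```bash
python3 - <<'E'
from h import *
d=dict(np.load('w5.npz')); P=cloud(d); k=.64
m=np.zeros((384,512),bool); m[int(150*k):int(248*k),int(335*k):int(475*k)]=1; m[int(285*k):int(332*k),int(340*k):int(470*k)]=1
q=P[m]; A=np.c_[q[:,:2],np.ones(len(q))]; ok=(abs(q[:,2]-.064)<.006)
for _ in range(6):
    f=np.linalg.lstsq(A[ok],q[ok,2],rcond=None)[0]; ok=abs(q[:,2]-A@f)<.0025
a=np.radians(yaw);u=np.array([np.cos(a),np.sin(a)])
print('slope x,y deg',np.degrees(f[:2]@u),np.degrees(f[:2]@[-u[1],u[0]]),ok.sum(),len(q))
for v in(155,200,240,290,330): print(v,np.median(P[int(v*k),int(340*k):int(380*k),2]).round(4),np.median(P[int(v*k),int(430*k):int(465*k),2]).round(4))
rim=P[int(130*k),int(430*k):int(490*k),2]; print('rim .072:',np.median(rim),'lip .08:',np.median(P[int(365*k),int(370*k):int(435*k),2]))
E
```

```text
slope x,y deg -0.068011978773772 -0.032050306629951765 7211 8070
155 0.064 0.0641
200 0.0644 0.0638
240 0.0641 0.0641
290 0.0644 0.0639
330 0.064 0.0641
rim .072: 0.07180118404125727 lip .08: 0.08009490057567453
```

Flat and home (slope 0.07°, top at 64 mm). Next is the latch.

Request:
drive_tool(
  series=[
    [[0.04,-0.005,0],0,0],
    [[0.08,-0.01,0],0,0],
    [[0.115,-0.014,0.0],0,0],
    [[0.14,-0.017,0.0],0,0],
    [[0.14,-0.017,0.04],0,0],
    [[0.14,-0.017,0.08],0,0],
    [[0.14,-0.017,0.12],0,0],
    [[0.14,-0.017,0.155],0,0],
    [[0.14,-0.017,0.172],0,0],
    [[0.14,-0.017,0.18],0,0],
    [[0.14,-0.017,0.18],0,0],
    [[0.14,-0.017,0.18],0,0],
  ],
)

```text
time_s: 15.75
position: [0.505, 0.31, 0.0969]
tool_rot: [[-0.244, 0.97, 0.001], [0.97, 0.244, 0.0], [0.0, 0.001, -1.0]]
ft_force: [0.5, 0.6, 0.9]
grip_width: 0.0001
gripper_force: 0.0
```

```bash
python3 - <<'E'
from h import *
o=env.observe();R=np.array(o['tool_rot']);p0=np.array(o['position']);print(p0,o['ft_force'],o['grip_width'])
a=np.radians(yaw);u=np.array([np.cos(a),np.sin(a)]);v=np.array([-u[1],u[0]]);piv=B+.096*u
for al in np.arange(-1.2,1.5,.15):
    w=np.r_[piv+.050*(-np.sin(al)*u+np.cos(al)*v),.094]; print(round(al,2),(R.T@(w-p0)).round(4))
E
```

```text
[0.50503025 0.30997936 0.09687816] [0.47614186 0.56961915 0.91553972] 0.00010163323406272781
-1.2 [ 0.0001 -0.0011  0.0029]
-1.05 [-0.0032 -0.0078  0.0029]
-0.9 [-0.0074 -0.014   0.0029]
-0.75 [-0.0125 -0.0195  0.0029]
-0.6 [-0.0183 -0.0242  0.0029]
-0.45 [-0.0248 -0.028   0.0029]
-0.3 [-0.0318 -0.0307  0.0029]
-0.15 [-0.0391 -0.0323  0.0028]
-0.0 [-0.0466 -0.0329  0.0028]
0.15 [-0.054  -0.0323  0.0028]
0.3 [-0.0613 -0.0306  0.0028]
0.45 [-0.0683 -0.0279  0.0029]
0.6 [-0.0748 -0.0241  0.0029]
0.75 [-0.0806 -0.0194  0.0029]
0.9 [-0.0857 -0.0139  0.0029]
1.05 [-0.0899 -0.0077  0.0029]
1.2 [-0.0931 -0.0009  0.0029]
1.35 [-0.0953  0.0062  0.0029]
1.5 [-0.0964  0.0136  0.0029]
```

Request:
drive_tool(
  series=[
    [[-0.003,-0.008,0.002],0,0],
    [[-0.0075,-0.014,0.002],0,0],
    [[-0.0125,-0.0195,0.002],0,0],
    [[-0.018,-0.024,0.002],0,0],
    [[-0.025,-0.028,0.002],0,0],
    [[-0.032,-0.031,0.002],0,0],
    [[-0.039,-0.0325,0.002],0,0],
    [[-0.0465,-0.033,0.002],0,0],
    [[-0.054,-0.0325,0.002],0,0],
    [[-0.061,-0.0305,0.002],0,0],
    [[-0.068,-0.028,0.002],0,0],
    [[-0.075,-0.024,0.002],0,0],
    [[-0.0805,-0.0195,0.002],0,0],
    [[-0.0855,-0.014,0.002],0,0],
    [[-0.09,-0.0075,0.002],0,0],
    [[-0.09,-0.0075,0.002],0,0],
    [[-0.09,-0.0075,0.002],0,0],
  ],
)

```text
time_s: 17.45
position: [0.5197, 0.2206, 0.0943]
tool_rot: [[-0.244, 0.97, 0.0], [0.97, 0.244, -0.0], [-0.0, 0.0, -1.0]]
ft_force: [-0.0, -0.1, -0.5]
grip_width: 0.0002
gripper_force: 0.0
```

```bash
cat > lat.py <<'E'
from h import *
d=cap('top'); P=cloud(d); o=env.observe()
a=np.radians(yaw);u=np.array([np.cos(a),np.sin(a)]);v=np.array([-u[1],u[0]]);piv=B+.096*u
print(o['position'],o['ft_force'])
for n in('scene','top','wrist'):
    d=cap(n); P=cloud(d); r=P[...,:2]-piv; bx=r@u;by=r@v; rad=np.hypot(bx,by)
    hsv=cv2.cvtColor(d['img'],cv2.COLOR_RGB2HSV)
    m=(P[...,2]>.079)&(P[...,2]<.113)&(rad>.02)&(rad<.056)&(hsv[...,2]>130)&(hsv[...,1]<50)&(d['depth']>0)
    if m.sum()>3: print(n,m.sum(),'latch',np.median(np.arctan2(-bx[m],by[m])))
E
python3 lat.py
```

```text
[0.51947199 0.22073165 0.09430646] [-0.57061709 -0.73502525  0.32151285]
scene 41 latch 1.526141160611874
wrist 1717 latch 1.3896228659769445
```

The latch is at about 1.4 or more. I back off and verify.

Request:
drive_tool(
  series=[
    [[0,-0.006,0],0,0],
    [[0,-0.012,-0.005],0,0],
    [[0,-0.014,-0.035],0,0],
    [[0,-0.014,-0.075],0,0],
    [[-0.02,-0.014,-0.12],0,0],
    [[-0.05,-0.014,-0.16],0,0],
    [[-0.05,-0.014,-0.17],0,0],
    [[-0.05,-0.014,-0.17],0,0],
  ],
)

```text
time_s: 18.45
position: [0.518, 0.1687, 0.2658]
tool_rot: [[-0.243, 0.97, 0.003], [0.97, 0.243, 0.001], [-0.0, 0.003, -1.0]]
ft_force: [-0.2, 0.1, -0.3]
grip_width: -0.0002
gripper_force: 0.0
```

```bash
python3 - <<'E'
import lat
from h import *
d=cap('wrist'); P=cloud(d); k=.64
a=np.radians(yaw);u=np.array([np.cos(a),np.sin(a)]);v=np.array([-u[1],u[0]])
b=P[...,:2]-B; bx=b@u;by=b@v
m=(abs(by)<.05)&(abs(by)>.02)&(abs(bx)<.06)&(abs(P[...,2]-.064)<.01)&((abs(bx)>.02))
q=P[m]; A=np.c_[q[:,:2],np.ones(len(q))]; ok=np.ones(len(q),bool)
for _ in range(5):
    f=np.linalg.lstsq(A[ok],q[ok,2],rcond=None)[0]; ok=abs(q[:,2]-A@f)<.0025
print('cover tilt',np.degrees(np.hypot(f[0],f[1])),'z',np.median(q[ok,2]),ok.sum())
cv2.imwrite('pics/w6.png',d['img'][...,::-1])
E
```

```text
[0.51741201 0.1690685  0.26401063] [-0.3127761   0.04749023 -0.47345694]
scene 35 latch 1.5603565815406617
wrist 360 latch 1.388317989022665
cover tilt 0.07954192692045658 z 0.06416592041613206 3259
```

View pics/w6.png

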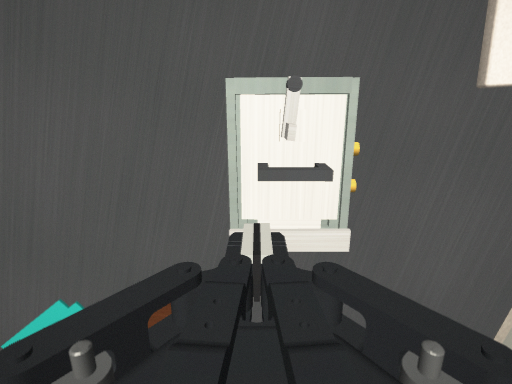

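The bar lies across the cover from (294,84) to (290,138), the latch reads about 1.4 rad, and the cover is flat. I hand in.

```bash
python3 -c "
from rig import env
print(env.close_job())"
```

```text
the job is handed in; nothing more can be done
None
```

The job is handed in, with no verdict returned: the cover measures flat on the ledge (0.08° off level) with its tongue under the lip, the latch is swung across at about 1.4 rad (1.25 needed), and the arm never went near the tumbler, jacks or paddle.

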